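# Brush out the sampling jug and hang it up to dry

### The arm

A 6-joint arm with a two-finger parallel gripper is mounted at the origin on the work surface. World frame = base frame: x ahead of the robot, y to its left, z up, the work surface at z = 0. Lengths are in m, angles in rad, forces in N, time in s.
With the tool pointing down it reaches from about 0.35 to 0.775 m from the base axis. Payload 5.5 kg.
Tool frame: the origin (TCP) lies between the finger pads; the fingertips stand 19 mm ahead of it and the grasp point (between the pads) is the TCP; z points along the fingers, y is the line along which they close (so a half turn about z gives the same grasp; the last joint's range is limited). The gripper opens to 85 mm and grips with 20 to 120 N. Pads are 22 mm wide; open, the fingers measure 114 mm over their backs; the gripper's body (76 mm by 85 mm) begins 54 mm behind the grasp point. The pads swing forward as they close: fully open they stand 13 mm farther back than shut.
Start: joints at [-1.397, 0.313, 0.046, 1.304, 0, 1.431], TCP at [0.177, -0.547, 0.25] pointing down, gripper open.
Joint ranges: [-2.76, 2.76], [-0.86, 1.69], [-1.03, 1.26], [-2.2, 2.34], [-1.47, 1.5], [-3.14, 3.14]. Speed limits (rad/s): [2.57, 2.57, 3.14, 3.14, 3.14, 3.14].

### API

Orientations are given as a unit quaternion [w, x, y, z].
In Python, from workcell import env gives the robot as it stands.
- The arm moves only by the shell command python3 -m pendant 'ROWS' [FORCE]. ROWS is JSON, a list of rows, each an object with "travel": the shift along the tool's x, y, z scaled (see below), a list of three; "rot": the turn, a rotation vector about the tool's x, y, z scaled (see below), a list of three; "fingers": the opening, from -1 (shut) to 1 (fully open). In form: [{"travel": [dx, dy, dz], "rot": [wx, wy, wz], "fingers": fingers}, ...]. A call has 1 to 10 rows; each row is the pose to reach, as a shift and turn from the pose commanded when the call began, along the tool's axes at that moment; what a row does not reach only later rows make up. The controller multiplies each number of a shift by 0.12 m and each number of a turn by 60 degrees. A row lasts 1/10 s, in which the tool goes at most 50 mm and 8.59 degrees, less where a joint would pass 70% of its speed; a pose out of reach is approached as far as the arm can. A call with a number of a shift or a turn outside -1 to 1 is refused whole. A call with a gripper value outside its range is refused whole. The fingers move at their own pace and stop on an object; FORCE is the grip in N (left out, the last holds). Time passes only in rows, so rows that repeat a pose let the fingers close. It gives the time, the measured TCP pose, the force, the opening and the grip force at its end, in the units of the state.
- env.get_state(): the state, without advancing time (a new reading comes with each control period).
- env.read_camera(name): name is "scene" or "top" or "wrist"; returns (picture, depth): 480x640x3 uint8, blue, green, red; 480x640 float32, m along the optical axis (not along the pixel's ray), 0 where there is no reading.
- env.camera_model(name): a dict with "fovy" (degrees; the focal length in pixels is half the picture's height over the tangent of half this angle, whatever the lens; pixels are square), "cx", "cy" (the principal point, pixels), "rvec" (rotation vector, rad) and "tvec" (3), from world to camera coordinates, as OpenCV has them; the wrist camera has in their place "T_tool_cam" (4x4, takes a point from camera to tool coordinates, whose origin is the TCP and whose axes are the flange's). Camera axes: x right, y down, z forward; pixel columns grow to the right and rows downward; lengths in m; the calibration is good to about 2 mm. The wrist camera is an equidistant fisheye: a pixel r from the principal point sees the ray r / f radians off the axis. A picture is of the moment at which its call begins: read the wrist's pose just before it. camera_model takes no time and is no camera call.
- env.hand_in(): hands the job in; it is judged then, once.
Trained networks look in the newest picture that a camera, given by its name, has taken for a name from the list of things; names that differ only in an ending like _2 or _b are one class to them, and where a whole thing is asked for, a point or a joint stands for the part that bears it (a point fixed in the world has none). Each returns a list of dicts, best first, with "conf" (0 to 1); they miss things now and then, are a little off and sometimes report something else, mostly with a low value. They report only what shows in the picture. A call takes as long as a camera call. They do not tell look-alikes from the thing itself.
- env.outline_of(camera, target): "mask" (480x640 bool, what is visible of it) and "xy" ([column, row] in pixels, amid what is visible of it).
The state is a dict: "clock": time; "joint_pos": joint angles; "qvel": joint speeds; "tau": joint torques, N m; "tcp_pos": TCP position; "orientation": TCP orientation; "wrist_force": force on the tool from outside, world axes, zero at the start; "ft_torque": the same for the moment, N m; "finger_gap": finger opening in m; "grip_force": force on a finger pad.
Only numpy, scipy, OpenCV 4.12 (cv2) and the standard library are available. Lean on these libraries where they do the work, as an engineer would, in place of code of your own. Each camera call takes 0.05 s, during which the arm holds its last target. There are 200 camera calls.

### The job

Take the brush from its holder and scrub out the white jug where it stands: down until the brush touches the bottom, up about halfway without leaving the jug, and down to touch the bottom again; then put the brush back in its holder, fully down. After that, hang the jug by its handle on the hook of the drying stand: the hook's height is set differently each time, so find it, set the handle down on it gently and level until the hook carries it (no ramming, no forcing it further), only then let go, and leave it hanging still. Leave the two specimen jars and the vial tray where they are.

Things in the scene. Friction and masses are not known exactly. Their poses are not given: they have to be found in the camera images.
- jug: white plastic jug: upright open cylinder, 66 mm outer, 60 mm inner diameter, 130 mm tall, floor 5 mm, 0.15 to 0.3 kg. Origin: centre of its underside; z up its axis. A rigid handle stands out along +y to 75 mm from the axis. Grip it from above across the body along its x axis, 15 to 40 mm below the rim.
- jug_handle (a point): point under the handle's top strap, 58 mm from the jug's axis, 110 mm above its underside. The handle is a strap 14 mm wide (jug x), 10 mm thick, from 30 to 120 mm up. The window inside it is open along jug x, 33 to 65 mm from the axis, 40 to 110 mm above the underside.
- jug_floor (a point): centre of the jug's inner floor, 5 mm above its underside
- brush: bottle brush 200 mm long, standing head down in its holder. Origin: centre of the head's lower end; z up the shaft. Rigid head 31 mm in diameter from 0 to 62 mm, steel shaft 8 mm in diameter, round black grip 18 mm in diameter from 138 to 200 mm. 0.08 kg.
- brush_tip (a point): centre of the lower end of the brush head (the brush's origin)
- holder: steel cup fixed to the bench, 48 mm outer, 42 mm inner diameter, 85 mm tall, inner floor 5 mm up (the brush's lower end rests on it), flat foot 90 mm in diameter. Origin: centre of its underside. It stands on one side of the jug, the drying stand on the other; which side varies.
- stand: steel drying stand fixed to the bench. Origin: centre of the underside of its foot (150 x 130 x 12 mm), z up. A 20 mm sleeve rises from it to 140 mm; the 13 mm mast in it is clamped at a height that differs each time and does not give. The hook sticks out level from the mast along the stand's -x; the mast ends 4 mm above its bar.
- hook_low (a point): point on the stand 50 mm out from the mast at y = 0, 170 mm up: the LOWEST the hook's top can be here. The real height is not in the readings: the bar's top is 0 to 80 mm above this point, to be seen or felt. Bar: 10 mm round, level for 85 mm from the mast's axis, then turned up at 45 degrees, ending 100 mm out, 10 mm above the bar's top.
- jar_a: bystander: closed amber specimen jar with a white cap, 42 mm in diameter, 58 mm tall; origin: centre of its underside
- jar_b: bystander: a second jar just like it
- tray: bystander: shallow white tray 110 x 170 x 18 mm (x, y, z) with five capped vials lying in it; origin: centre of its underside
Things that resemble listed ones, but are neither listed nor needed, are in the scene too. Of the things that look like the brush, take the one that is farthest to the robot's left at the start.

How it is judged:
By the outcome, as a careful person would: the job done as asked, in the order asked, and still so for the second after the job is handed in, with the robot touching nothing.
It also fails if it takes over 72 s, if anything falls off the work surface, if the arm or the gripper's body presses on something with over 40 N, if the wrist force passes 120 N, or if a joint passes its speed limit or range.

## Working session

There is one attempt and no reset: what is moved stays moved. The work goes in short steps, Python scripts to look and compute and a shell command to move; the robot and the scene stay as the last step left them, time stands still between calls to the robot, and variables do not carry over. Pictures are saved under pics/ and viewed, at most 10 in all, crops included, and the job is handed in when it is done.

```bash
mkdir -p pics; ls
cat > h.py <<'E'
import numpy as np, cv2
from scipy.spatial.transform import Rotation as R
from workcell import env
def cloud(name):
    img,d=env.read_camera(name); m=env.camera_model(name)
    f=240/np.tan(np.radians(m['fovy'])/2)
    v,u=np.mgrid[:480,:640]; 
    P=np.stack([(u-m['cx'])/f*d,(v-m['cy'])/f*d,d],-1)
    Rm=cv2.Rodrigues(np.array(m['rvec'],float))[0]
    W=(P-np.array(m['tvec']).ravel())@Rm
    W[d==0]=np.nan
    return img,W
E
python3 - <<'E'
from h import *
print(env.get_state())
a,Wa=cloud('scene'); 
for n in ['brush','jug','holder','stand','hook_low','jug_handle']:
    for o in env.outline_of('scene',n): print('scene',n,round(o['conf'],2),np.round(o['xy']),np.round(np.nanmedian(Wa[o['mask']],0),3))
b,Wb=cloud('top')
for n in ['brush','jug','holder','stand','jug_handle']:
    for o in env.outline_of('top',n): print('top',n,round(o['conf'],2),np.round(o['xy']),np.round(np.nanmedian(Wb[o['mask']],0),3))
cv2.imwrite('pics/s.png',a);cv2.imwrite('pics/t.png',b)
np.savez('/tmp/w.npz',a=a,b=b,Wa=Wa,Wb=Wb)
E
```

```text
pics
{'clock': 0.0, 'joint_pos': array([-1.39660085e+00,  3.14033395e-01,  4.49824024e-02,  1.30360097e+00,
       -2.15231211e-05,  1.43124087e+00]), 'qvel': array([ 0.00025307, -0.00100708,  0.00029343,  0.00021593, -0.00113567,
       -0.00024489]), 'tau': array([-2.81224638e-03, -4.80634654e+01,  2.98529148e+01,  1.94661407e-02,
       -2.17768870e-04, -1.48456053e-05]), 'tcp_pos': array([ 0.17738758, -0.54645377,  0.24939147]), 'orientation': array([-9.27491024e-04,  9.87719832e-01,  1.56232750e-01, -2.68289304e-05]), 'wrist_force': array([-0.32526065,  0.06070974, -0.26919592]), 'ft_torque': array([0.0304058 , 0.08748654, 0.03163883]), 'grip_force': 0.0, 'finger_gap': 0.08533408885870342}
scene brush 0.95 [144. 273.] [ 0.594 -0.357  0.062]
scene brush 0.77 [151. 243.] [ 0.52  -0.339  0.066]
scene brush 0.57 [195. 252.] [ 0.602 -0.252  0.149]
scene jug 0.7 [304. 201.] [ 0.497 -0.018  0.086]
scene holder 0.67 [195. 249.] [ 0.602 -0.252  0.15 ]
scene holder 0.6 [210. 282.] [ 0.615 -0.248  0.008]
scene holder 0.27 [304. 201.] [ 0.497 -0.018  0.087]
scene stand 0.58 [431. 224.] [0.567 0.236 0.012]
scene hook_low 0.89 [430. 224.] [0.566 0.237 0.012]
scene hook_low 0.63 [304. 200.] [ 0.496 -0.016  0.084]
scene hook_low 0.58 [195. 255.] [ 0.603 -0.251  0.149]
scene jug_handle 0.77 [301. 202.] [ 0.497 -0.018  0.086]
top brush 0.85 [489. 282.] [ 0.51  -0.333  0.063]
top brush 0.79 [498. 236.] [ 0.584 -0.353  0.064]
top brush 0.69 [439. 227.] [ 0.595 -0.249  0.093]
top jug 0.77 [303. 302.] [ 0.483 -0.016  0.008]
top holder 0.82 [425. 243.] [ 0.587 -0.24   0.007]
top stand 0.65 [161. 265.] [0.551 0.235 0.012]
top jug_handle 0.57 [301. 299.] [ 0.484 -0.014  0.009]
```

View pics/s.png

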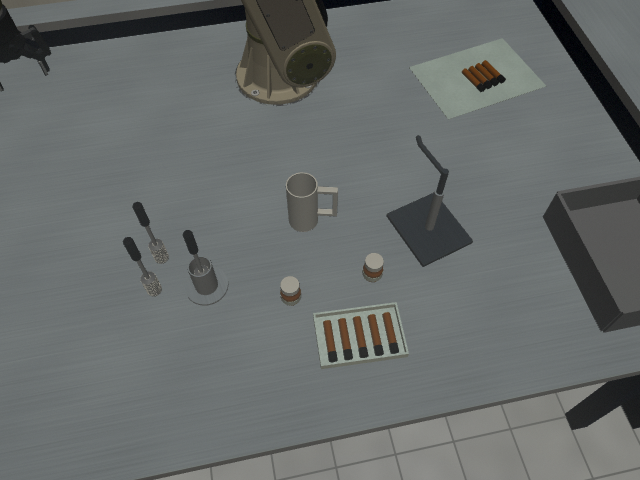

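View pics/t.png

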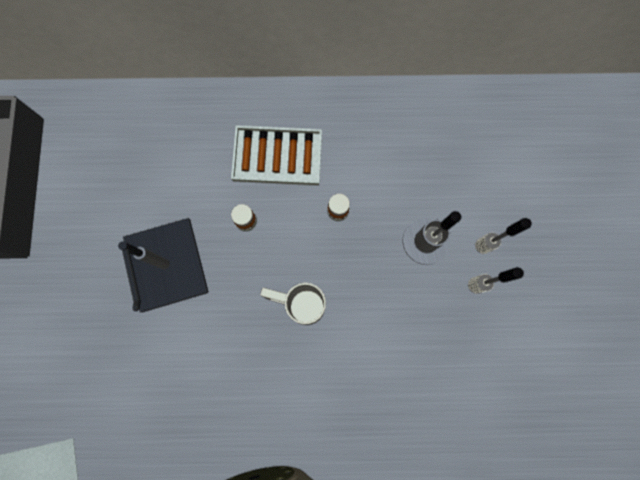

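Candidates for the brush: scene (195,252) in the holder at y≈-0.25, and two look-alikes at (144,273) and (151,243) with y≈-0.35/-0.34. Farthest left (+y) is the one in the holder. I'll measure it precisely and check with a crop.

Run:
```python
import numpy as np,cv2
w=np.load('/tmp/w.npz')
for c in 'ab':
    W=w['W'+c]; X,Y,Z=W[...,0],W[...,1],W[...,2]
    def st(n,m,f=lambda P:(np.round(np.median(P,0),4),len(P))):
        P=W[m]; print(c,n,*(f(P) if len(P) else ['none']))
    reg=lambda x,y,r:(abs(X-x)<r)&(abs(Y-y)<r)
    h=reg(.6,-.25,.055)
    for lo,hi in [(.012,.05),(.075,.09),(.1,.135),(.14,.16),(.16,.18),(.18,.198),(.198,.215)]: 
        st('brush %.3f'%lo,h&(Z>lo)&(Z<hi),lambda P:(np.round(np.median(P,0),4),len(P),np.round(np.ptp(P,axis=0),3)))
    st('foot',h&(Z>.001)&(Z<.01),lambda P:(np.round((P.min(0)+P.max(0))/2,4),np.ptp(P,axis=0)))
    s=reg(.56,.25,.15)&(Z>.155)
    P=W[s]; print(c,'hook',len(P))
    if len(P):
        q=np.median(P,0); u,_,v=np.linalg.svd(P[:,:2]-P[:,:2].mean(0),full_matrices=False)
        d=v[0]; t=(P[:,:2]-P[:,:2].mean(0))@d
        print('dir',d,'mean',P.mean(0))
        for k in np.arange(-.1,.1,.01):
            m=(t>=k)&(t<k+.01)
            if m.sum(): print(round(k,2),m.sum(),np.round(np.median(P[m],0),4),P[m][:,2].max().round(4),P[m][:,2].min().round(4))
    r=reg(.48,-.02,.1)&(Z>.122)&(Z<.14)
    P=W[r]; 
    if len(P):
        print('rim',len(P)); ctr=P[:,:2]
        (cx,cy),rad=cv2.minEnclosingCircle(ctr.astype(np.float32)); print(cx,cy,rad,np.median(P[:,2]))
    r=reg(.48,.03,.1)&(Z>.105)&(Z<.1245)&(np.hypot(X-.485,Y+.015)>.042)
    st('strap',r,lambda P:(np.round((P.min(0)+P.max(0))/2,4),np.round(P.mean(0),4),len(P)))
    st('foot stand',reg(.56,.24,.13)&(Z>.006)&(Z<.02),lambda P:(cv2.minAreaRect(P[:,:2].astype(np.float32)),len(P)))
a=w['a'];cv2.imwrite('pics/c.png',np.hstack([cv2.resize(a[200:310,100:240],None,fx=3,fy=3),cv2.resize(a[120:230,390:500],None,fx=3,fy=3)]))
```

```text
a brush 0.012 [ 0.6187 -0.2478  0.0325] 220 [0.051 0.046 0.038]
a brush 0.075 [ 0.6024 -0.2506  0.0825] 209 [0.049 0.047 0.014]
a brush 0.100 [ 0.6015 -0.2517  0.1171] 41 [0.006 0.007 0.034]
a brush 0.140 [ 0.6057 -0.251   0.1531] 42 [0.009 0.017 0.017]
a brush 0.160 [ 0.6054 -0.2512  0.1696] 60 [0.011 0.017 0.02 ]
a brush 0.180 [ 0.6054 -0.2501  0.1894] 52 [0.011 0.016 0.018]
a brush 0.198 [ 0.6013 -0.2518  0.2045] 79 [0.02  0.016 0.01 ]
a foot [ 0.6001 -0.25    0.0055] [0.10979507 0.10989233 0.00890275]
a hook 365
dir [0.96490652 0.26259361] mean [0.52957659 0.2322189  0.19590791]
-0.07 16 [0.47   0.2152 0.21  ] 0.2137 0.2034
-0.06 32 [0.4757 0.2173 0.2035] 0.211 0.1958
-0.05 23 [0.4864 0.2201 0.2008] 0.2056 0.1952
-0.04 24 [0.4961 0.2222 0.2006] 0.2046 0.1927
-0.03 22 [0.5062 0.2258 0.2009] 0.2053 0.1936
-0.02 25 [0.514  0.2285 0.2008] 0.2046 0.193
-0.01 23 [0.5246 0.2302 0.2011] 0.2032 0.1939
-0.0 24 [0.5344 0.2332 0.201 ] 0.2032 0.1961
0.01 22 [0.5444 0.2365 0.2011] 0.2037 0.196
0.02 28 [0.5552 0.2377 0.2014] 0.2082 0.1656
0.03 125 [0.5644 0.241  0.1852] 0.2115 0.1554
0.04 1 [0.
[... 966 characters left out ...]
0.1934] 0.2082 0.1564
-0.03 48 [0.5458 0.2387 0.2011] 0.2033 0.1947
-0.02 49 [0.536  0.2355 0.2015] 0.2049 0.196
-0.01 46 [0.5264 0.2332 0.2012] 0.2043 0.1978
-0.0 50 [0.5163 0.2304 0.2013] 0.2041 0.1984
0.01 50 [0.5073 0.2278 0.2013] 0.2042 0.1951
0.02 48 [0.4972 0.2248 0.2016] 0.205 0.1967
0.03 50 [0.4883 0.2221 0.202 ] 0.2055 0.1952
0.04 47 [0.4783 0.219  0.2025] 0.2095 0.1965
0.05 51 [0.469  0.2167 0.2102] 0.2136 0.2033
rim 264
0.4797061085700989 -0.0018853617366403341 0.05320214852690697 0.12953802529301944
b strap [0.4724 0.0019 0.1141] [0.49   0.0342 0.1195] 138
b foot stand ((0.5591052174568176, 0.2434805929660797), (0.15046261250972748, 0.13005371391773224), 15.940201759338379) 4794
```

View pics/c.png

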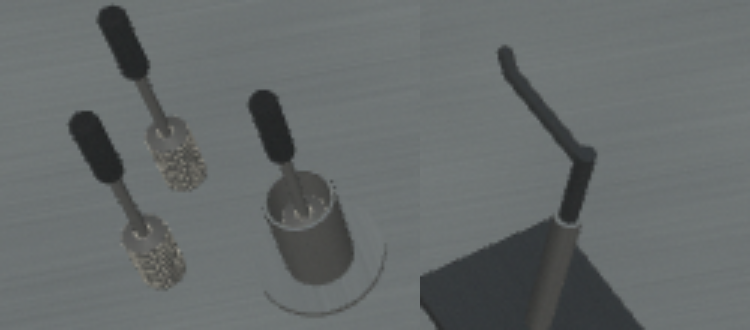

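The crop shows the holder brush upright with its cup; the hook bar is clear, with its tip up at scene (418,138). I'll add a fit of the jug and a helper that computes moves.

```bash
cat >> h.py <<'E'
def go(pos,yaw=None):
    """print row units to reach pos with tool down and tool x at yaw (deg)"""
    s=env.get_state(); q=s['orientation']; Rt=R.from_quat([q[1],q[2],q[3],q[0]])
    d=Rt.inv().apply(np.array(pos)-s['tcp_pos'])/.12
    x=Rt.apply([1,0,0]); cur=np.degrees(np.arctan2(x[1],x[0]))
    out=[0,0,0]
    if yaw is not None:
        Rd=R.from_euler('z',yaw,degrees=True)*R.from_euler('x',180,degrees=True)
        out=np.degrees((Rt.inv()*Rd).as_rotvec())/60
    print('t',s['clock'].round(2),'tcp',s['tcp_pos'].round(4),'yaw',cur.round(2),'travel',np.round(d,3),'rot',np.round(out,3),'F',s['wrist_force'].round(1),'gap',round(s['finger_gap'],4),'grip',round(s['grip_force'],1))
E
python3 - <<'E'
import numpy as np
from h import *
from scipy.optimize import least_squares
w=np.load('/tmp/w.npz')
for c in 'ab':
    W=w['W'+c]; X,Y,Z=W[...,0],W[...,1],W[...,2]
    P=W[(Z>.06)&(Z<.135)&(np.hypot(X-.482,Y+.012)<.1)]
    p=P[P[:,2]>.1265][:,:2] 
    c0=np.array([.482,-.016])
    for i in range(4):
        r=np.hypot(*(p-c0).T); k=abs(r-.0315)<(.01 if i<2 else .004)
        c0=least_squares(lambda x:np.hypot(*(p[k]-x).T)-.0315,c0,loss='soft_l1',f_scale=.002).x
    d=P[:,:2]-c0; rr=np.hypot(*d.T); k=(rr>.045)&(P[:,2]>.113)&(P[:,2]<.1265)
    m=d[k].mean(0); print(c,c0,'n',len(p),'handle dir deg',np.degrees(np.arctan2(m[1],m[0])),k.sum(),rr[k].max(),P[k,2].max(), np.round(P[:,2].max(),4))
go([.599,-.2505,.28],18)
E
```

```text
a [ 0.47787627 -0.02348795] n 156 handle dir deg 72.86259566349621 102 0.07454868299619671 0.12445878599613472 0.1341
b [ 0.47564908 -0.02238692] n 229 handle dir deg 74.06466457770156 160 0.07506296365306293 0.12313837695851519 0.1338Traceback (most recent call last):
  File "<stdin>", line 15, in <module>
  File "h.py", line 22, in go
    print('t',s['clock'].round(2),'tcp',s['tcp_pos'].round(4),'yaw',cur.round(2),'travel',np.round(d,3),'rot',np.round(out,3),'F',s['wrist_force'].round(1),'gap',round(s['finger_gap'],4),'grip',round(s['grip_force'],1))
              ^^^^^^^^^^^^^^^^
AttributeError: 'float' object has no attribute 'round'
```

```bash
sed -i "s/s\['clock'\].round(2)/round(s['clock'],2)/" h.py; python3 -c "
from h import *
go([.599,-.2505,.28],18)"
```

```text
t 0.65 tcp [ 0.1775 -0.547   0.2503] yaw 17.98 travel [ 4.104 -1.266 -0.247] rot [ 0.  0. -0.] F [0.2 0.6 0.2] gap 0.0853 grip 0.0
```

```bash
python3 -m pendant '[{"travel":[0.4,-0.13,-0.25],"rot":[0,0,0],"fingers":1},{"travel":[0.82,-0.25,-0.25],"rot":[0,0,0],"fingers":1},{"travel":[0.95,-0.3,-0.25],"rot":[0,0,0],"fingers":1}]' 40
python3 -m pendant '[{"travel":[0.4,-0.12,0],"rot":[0,0,0],"fingers":1},{"travel":[0.8,-0.24,0],"rot":[0,0,0],"fingers":1},{"travel":[0.95,-0.3,0],"rot":[0,0,0],"fingers":1}]'
python3 -m pendant '[{"travel":[0.4,-0.12,0],"rot":[0,0,0],"fingers":1},{"travel":[0.8,-0.24,0],"rot":[0,0,0],"fingers":1},{"travel":[0.95,-0.3,0],"rot":[0,0,0],"fingers":0.3}]'
python3 -m pendant '[{"travel":[0.4,-0.12,0],"rot":[0,0,0],"fingers":0.3},{"travel":[0.8,-0.24,0],"rot":[0,0,0],"fingers":0.3},{"travel":[0.95,-0.3,0],"rot":[0,0,0],"fingers":0.1}]'
python3 -c "
from h import *
go([.599,-.2505,.25],18)"
```

```text
clock: 0.95
tcp_pos: [0.2769, -0.4764, 0.2817]
orientation: [0.001, 0.988, 0.157, 0.001]
wrist_force: [0.3, -0.9, -0.6]
finger_gap: 0.0851
grip_force: 0.0
clock: 1.25
tcp_pos: [0.3749, -0.4056, 0.2805]
orientation: [-0.0, 0.987, 0.158, 0.001]
wrist_force: [-0.5, -1.0, -0.0]
finger_gap: 0.0853
grip_force: 0.0
clock: 1.55
tcp_pos: [0.4723, -0.3362, 0.2803]
orientation: [-0.0, 0.987, 0.158, 0.001]
wrist_force: [0.1, 0.1, 0.1]
finger_gap: 0.0733
grip_force: 0.0
clock: 1.85
tcp_pos: [0.5697, -0.2665, 0.2799]
orientation: [-0.0, 0.987, 0.158, 0.001]
wrist_force: [-0.3, -0.8, -0.4]
finger_gap: 0.0469
grip_force: 0.0
t 1.85 tcp [ 0.5697 -0.2665  0.2799] yaw 18.18 travel [ 0.273 -0.051  0.25 ] rot [-0.    -0.001  0.003] F [-0.3 -0.8 -0.4] gap 0.0469 grip 0.0
```

```bash
python3 -m pendant '[{"travel":[0.2,-0.04,0.0],"rot":[0,0,0],"fingers":0.1},{"travel":[0.2,-0.04,0.0],"rot":[0,0,0],"fingers":0.1},{"travel":[0.2,-0.04,0.0],"rot":[0,0,0],"fingers":0.1}]'
python3 -c "
from h import *
go([.599,-.2505,.18],18)
a,W=cloud('top'); b,V=cloud('scene')
for c,W in (('t',W),('s',V)):
  X,Y,Z=W[...,0],W[...,1],W[...,2]
  for lo,hi in ((.078,.088),(.15,.2)):
    m=(np.hypot(X-.599,Y+.25)<.04)&(Z>lo)&(Z<hi); P=W[m]
    print(c,lo,m.sum(),(P.min(0)+P.max(0))/2 if len(P) else '')
"
```

```text
clock: 2.15
tcp_pos: [0.5882, -0.2569, 0.2799]
orientation: [-0.0, 0.988, 0.157, -0.0]
wrist_force: [-0.1, -0.5, -0.5]
finger_gap: 0.0475
grip_force: 0.0
t 2.15 tcp [ 0.5882 -0.2569  0.2799] yaw 18.05 travel [ 0.103 -0.023  0.833] rot [-0.     0.001  0.001] F [-0.1 -0.5 -0.5] gap 0.0475 grip 0.0
t 0.078 169 [ 0.59692545 -0.25111531  0.08279248]
t 0.15 73 [ 0.59492401 -0.24861346  0.16793098]
s 0.078 161 [ 0.59990177 -0.25269828  0.08304351]
s 0.15 144 [ 0.60288332 -0.25263092  0.17489013]
```

```bash
python3 -m pendant '[{"travel":[0.1,-0.02,0.0],"rot":[0,0,0],"fingers":0.1},{"travel":[0.1,-0.02,0.3],"rot":[0,0,0],"fingers":0.1},{"travel":[0.1,-0.02,0.6],"rot":[0,0,0],"fingers":0.1},{"travel":[0.1,-0.02,0.83],"rot":[0,0,0],"fingers":0.1},{"travel":[0.1,-0.02,0.83],"rot":[0,0,0],"fingers":0.1},{"travel":[0.1,-0.02,0.83],"rot":[0,0,0],"fingers":-1},{"travel":[0.1,-0.02,0.83],"rot":[0,0,0],"fingers":-1},{"travel":[0.1,-0.02,0.83],"rot":[0,0,0],"fingers":-1},{"travel":[0.1,-0.02,0.83],"rot":[0,0,0],"fingers":-1},{"travel":[0.1,-0.02,0.83],"rot":[0,0,0],"fingers":-1}]' 40
python3 -c "
from h import *
go([.4768,-.023,.33],74)"
```

```text
clock: 3.25
tcp_pos: [0.5999, -0.2519, 0.1831]
orientation: [0.001, 0.988, 0.156, 0.002]
wrist_force: [-0.6, 0.8, 6.5]
finger_gap: 0.0165
grip_force: 39.3
t 3.25 tcp [ 0.5999 -0.2519  0.1831] yaw 17.98 travel [-0.384 -2.127 -1.232] rot [ 0.004 -0.001 -0.934] F [-0.6  0.8  6.5] gap 0.0165 grip 39.3
```

```bash
python3 -m pendant '[{"travel":[0,0,-0.25],"rot":[0,0,0],"fingers":-1},{"travel":[0,0,-0.6],"rot":[0,0,0],"fingers":-1},{"travel":[0,0,-0.95],"rot":[0,0,0],"fingers":-1},{"travel":[0,0,-0.95],"rot":[0,0,0],"fingers":-1}]'
python3 -m pendant '[{"travel":[0,0,-0.32],"rot":[0,0,0],"fingers":-1},{"travel":[0,-0.25,-0.32],"rot":[0,0,0],"fingers":-1},{"travel":[-0.15,-0.55,-0.32],"rot":[0,0,0],"fingers":-1},{"travel":[-0.19,-0.95,-0.32],"rot":[0,0,0],"fingers":-1},{"travel":[-0.19,-0.95,-0.32],"rot":[0,0,0],"fingers":-1}]'
python3 -m pendant '[{"travel":[0,-0.25,0],"rot":[0,0,0],"fingers":-1},{"travel":[-0.15,-0.55,0],"rot":[0,0,0],"fingers":-1},{"travel":[-0.19,-0.95,0],"rot":[0,0,0],"fingers":-1},{"travel":[-0.19,-0.95,0],"rot":[0,0,0],"fingers":-1}]'
python3 -c "
from h import *
go([.4768,-.023,.34],18)
a,W=cloud('scene')
X,Y,Z=W[...,0],W[...,1],W[...,2]
m=(np.hypot(X-.48,Y+.06)<.06)&(Z>.14)&(Z<.3)
P=W[m]
for z in np.arange(.14,.3,.02):
  k=abs(P[:,2]-z)<.01
  if k.sum(): print(round(z,2),k.sum(),np.round((P[k].min(0)+P[k].max(0))/2,4))
cv2.imwrite('pics/d.png',cv2.resize(a[100:260,220:420],None,fx=3,fy=3))
"
```

```text
clock: 3.65
tcp_pos: [0.6009, -0.2524, 0.3023]
orientation: [0.004, 0.988, 0.156, 0.005]
wrist_force: [0.5, -0.5, -0.4]
finger_gap: 0.017
grip_force: 39.3
clock: 4.15
tcp_pos: [0.5387, -0.1453, 0.3334]
orientation: [-0.001, 0.987, 0.158, -0.001]
wrist_force: [0.8, -0.3, -0.5]
finger_gap: 0.0172
grip_force: 39.6
clock: 4.55
tcp_pos: [0.4825, -0.0448, 0.3337]
orientation: [-0.001, 0.987, 0.158, -0.0]
wrist_force: [-0.2, -0.5, -1.0]
finger_gap: 0.0168
grip_force: 39.8
t 4.55 tcp [ 0.4825 -0.0448  0.3337] yaw 18.22 travel [ 0.011 -0.188 -0.052] rot [-0.001  0.     0.004] F [-0.2 -0.5 -1. ] gap 0.0168 grip 39.8
0.16 47 [ 0.4886 -0.0471  0.1639]
0.18 98 [ 0.49   -0.0465  0.1799]
0.2 101 [ 0.4875 -0.0475  0.2   ]
0.22 161 [ 0.4828 -0.0468  0.2196]
0.24 28 [ 0.4849 -0.0477  0.24  ]
0.26 31 [ 0.4842 -0.047   0.2604]
0.28 31 [ 0.4854 -0.0475  0.2803]
```

View pics/d.png

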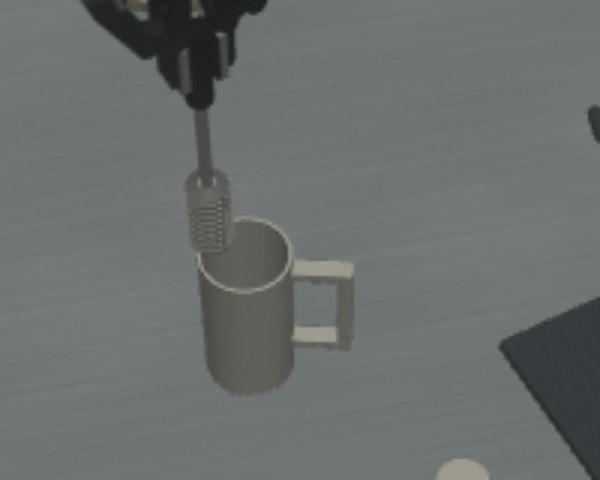

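The picture shows the brush hanging vertical, its head beside the jug's rim at about (210,215 in the crop), tip above the rim. Centring it next.

```bash
python3 -m pendant '[{"travel":[0.01,-0.19,0],"rot":[0,0,0],"fingers":-1},{"travel":[0.01,-0.19,0],"rot":[0,0,0],"fingers":-1},{"travel":[0.01,-0.19,0],"rot":[0,0,0],"fingers":-1}]'
python3 -m pendant '[{"travel":[0,0,0.3],"rot":[0,0,0],"fingers":-1},{"travel":[0,0,0.6],"rot":[0,0,0],"fingers":-1},{"travel":[0,0,0.9],"rot":[0,0,0],"fingers":-1},{"travel":[0,0,1],"rot":[0,0,0],"fingers":-1},{"travel":[0,0,1],"rot":[0,0,0],"fingers":-1}]'
python3 -c "
from h import *
go([.4768,-.023,.185],18)"
```

```text
clock: 4.9
tcp_pos: [0.4799, -0.0272, 0.333]
orientation: [0.0, 0.988, 0.156, 0.0]
wrist_force: [-0.4, 0.2, -0.5]
finger_gap: 0.0172
grip_force: 39.8
clock: 5.4
tcp_pos: [0.4783, -0.0271, 0.2115]
orientation: [-0.001, 0.988, 0.156, -0.002]
wrist_force: [0.1, -0.1, -0.3]
finger_gap: 0.0175
grip_force: 39.7
t 5.4 tcp [ 0.4783 -0.0271  0.2115] yaw 17.92 travel [-0.001 -0.036  0.22 ] rot [-0.002  0.003 -0.001] F [ 0.1 -0.1 -0.3] gap 0.0175 grip 39.7
```

```bash
python3 -m pendant '[{"travel":[0,-0.03,0.1],"rot":[0,0,0],"fingers":-1},{"travel":[0,-0.03,0.18],"rot":[0,0,0],"fingers":-1},{"travel":[0,-0.03,0.2],"rot":[0,0,0],"fingers":-1},{"travel":[0,-0.03,0.22],"rot":[0,0,0],"fingers":-1}]'
python3 -m pendant '[{"travel":[0,0,0.01],"rot":[0,0,0],"fingers":-1},{"travel":[0,0,0.015],"rot":[0,0,0],"fingers":-1}]'
```

```text
clock: 5.8
tcp_pos: [0.4783, -0.023, 0.1869]
orientation: [0.0, 0.988, 0.156, 0.0]
wrist_force: [0.9, 0.5, -0.5]
finger_gap: 0.0169
grip_force: 39.7
clock: 6.0
tcp_pos: [0.4783, -0.023, 0.1852]
orientation: [0.0, 0.988, 0.156, 0.0]
wrist_force: [0.4, -0.6, -0.8]
finger_gap: 0.0168
grip_force: 39.7
```

```bash
python3 -m pendant '[{"travel":[0,0,0.01],"rot":[0,0,0],"fingers":-1},{"travel":[0,0,0.015],"rot":[0,0,0],"fingers":-1}]'
python3 -m pendant '[{"travel":[0,0,0.01],"rot":[0,0,0],"fingers":-1},{"travel":[0,0,0.01],"rot":[0,0,0],"fingers":-1}]'
```

```text
clock: 6.2
tcp_pos: [0.4781, -0.023, 0.1832]
orientation: [0.0, 0.988, 0.156, 0.0]
wrist_force: [0.4, 0.6, -1.2]
finger_gap: 0.017
grip_force: 39.7
clock: 6.4
tcp_pos: [0.4787, -0.0231, 0.183]
orientation: [0.0, 0.988, 0.156, 0.001]
wrist_force: [-0.3, 1.5, 5.6]
finger_gap: 0.0173
grip_force: 40.6
```

Bottom touched (5.6 N). Up about 60 mm and down again.

```bash
python3 -m pendant '[{"travel":[0,0,-0.25],"rot":[0,0,0],"fingers":-1},{"travel":[0,0,-0.5],"rot":[0,0,0],"fingers":-1},{"travel":[0,0,-0.52],"rot":[0,0,0],"fingers":-1},{"travel":[0,0,-0.52],"rot":[0,0,0],"fingers":-1}]'
python3 -m pendant '[{"travel":[0,0,0.25],"rot":[0,0,0],"fingers":-1},{"travel":[0,0,0.44],"rot":[0,0,0],"fingers":-1},{"travel":[0,0,0.49],"rot":[0,0,0],"fingers":-1},{"travel":[0,0,0.51],"rot":[0,0,0],"fingers":-1},{"travel":[0,0,0.52],"rot":[0,0,0],"fingers":-1},{"travel":[0,0,0.525],"rot":[0,0,0],"fingers":-1}]'
```

```text
clock: 6.8
tcp_pos: [0.4787, -0.0232, 0.245]
orientation: [0.0, 0.988, 0.156, 0.001]
wrist_force: [-0.9, -0.3, -1.6]
finger_gap: 0.0169
grip_force: 39.9
clock: 7.4
tcp_pos: [0.4778, -0.0226, 0.183]
orientation: [-0.0, 0.988, 0.156, 0.0]
wrist_force: [-3.6, 1.8, 18.9]
finger_gap: 0.0166
grip_force: 42.5
```

```bash
python3 -m pendant '[{"travel":[0,0,-0.25],"rot":[0,0,0],"fingers":-1},{"travel":[0,0,-0.6],"rot":[0,0,0],"fingers":-1},{"travel":[0,0,-1],"rot":[0,0,0],"fingers":-1},{"travel":[0,0,-1],"rot":[0,0,0],"fingers":-1},{"travel":[0,0,-1],"rot":[0,0,0],"fingers":-1}]'
python3 -m pendant '[{"travel":[0,0,-0.28],"rot":[0,0,0],"fingers":-1},{"travel":[0,0,-0.28],"rot":[0,0,0],"fingers":-1},{"travel":[0.1,0.3,-0.28],"rot":[0,0,0],"fingers":-1},{"travel":[0.18,0.65,-0.28],"rot":[0,0,0],"fingers":-1},{"travel":[0.18,1,-0.28],"rot":[0,0,0],"fingers":-1},{"travel":[0.18,1,-0.28],"rot":[0,0,0],"fingers":-1}]'
python3 -c "
from h import *
go([.5997,-.2519,.33],18)"
```

```text
clock: 7.9
tcp_pos: [0.4785, -0.0231, 0.3019]
orientation: [0.0, 0.988, 0.156, 0.001]
wrist_force: [-0.5, -0.1, -0.8]
finger_gap: 0.0171
grip_force: 39.9
clock: 8.5
tcp_pos: [0.5365, -0.1345, 0.3311]
orientation: [-0.0, 0.988, 0.154, -0.002]
wrist_force: [-0.5, 0.1, -1.7]
finger_gap: 0.0169
grip_force: 39.9
t 8.5 tcp [ 0.5365 -0.1345  0.3311] yaw 17.72 travel [0.204 1.092 0.007] rot [-0.001  0.004 -0.005] F [-0.5  0.1 -1.7] gap 0.0169 grip 39.9
```

```bash
python3 -m pendant '[{"travel":[0.1,0.3,0],"rot":[0,0,0],"fingers":-1},{"travel":[0.18,0.6,0],"rot":[0,0,0],"fingers":-1},{"travel":[0.19,0.9,0],"rot":[0,0,0],"fingers":-1},{"travel":[0.19,0.98,0],"rot":[0,0,0],"fingers":-1},{"travel":[0.19,0.98,0],"rot":[0,0,0],"fingers":-1},{"travel":[0.19,0.98,0],"rot":[0,0,0],"fingers":-1}]'
python3 -c "
from h import *
go([.5997,-.2519,.25],18)"
```

```text
clock: 9.1
tcp_pos: [0.5929, -0.2341, 0.3339]
orientation: [-0.001, 0.988, 0.156, -0.001]
wrist_force: [0.0, 0.8, -1.9]
finger_gap: 0.0172
grip_force: 39.9
t 9.1 tcp [ 0.5929 -0.2341  0.3339] yaw 17.99 travel [0.009 0.16  0.698] rot [-0.002  0.001 -0.   ] F [ 0.   0.8 -1.9] gap 0.0172 grip 39.9
```

```bash
python3 -m pendant '[{"travel":[0.01,0.16,0],"rot":[0,0,0],"fingers":-1},{"travel":[0.01,0.16,0],"rot":[0,0,0],"fingers":-1},{"travel":[0.01,0.16,0],"rot":[0,0,0],"fingers":-1},{"travel":[0.01,0.16,0],"rot":[0,0,0],"fingers":-1}]'
python3 -c "
from h import *
go([.5997,-.2519,.25],18)
a,W=cloud('top')
X,Y,Z=W[...,0],W[...,1],W[...,2]
m=(np.hypot(X-.599,Y+.25)<.03)&(Z>.15)&(Z<.22);P=W[m]; print(m.sum(),P.min(0),P.max(0))
b,W=cloud('scene')
X,Y,Z=W[...,0],W[...,1],W[...,2]
m=(np.hypot(X-.599,Y+.25)<.03)&(Z>.15)&(Z<.22);P=W[m]; print(m.sum(),P.min(0),P.max(0))"
```

```text
clock: 9.5
tcp_pos: [0.6003, -0.2518, 0.3353]
orientation: [-0.0, 0.988, 0.157, 0.0]
wrist_force: [0.3, -0.6, -0.7]
finger_gap: 0.017
grip_force: 39.9
t 9.5 tcp [ 0.6003 -0.2518  0.3353] yaw 18.05 travel [-0.005 -0.     0.711] rot [-0.    -0.     0.001] F [ 0.3 -0.6 -0.7] gap 0.017 grip 39.9
488 [ 0.58251387 -0.26780491  0.16263822] [ 0.61440286 -0.2368625   0.21998436]
426 [ 0.5858472  -0.2688224   0.16086044] [ 0.61694654 -0.23830261  0.21997636]
```

```bash
python3 -m pendant '[{"travel":[0,0,0.2],"rot":[0,0,0],"fingers":-1},{"travel":[0,0,0.4],"rot":[0,0,0],"fingers":-1},{"travel":[0,0,0.55],"rot":[0,0,0],"fingers":-1},{"travel":[0,0,0.7],"rot":[0,0,0],"fingers":-1},{"travel":[0,0,0.85],"rot":[0,0,0],"fingers":-1},{"travel":[0,0,1],"rot":[0,0,0],"fingers":-1},{"travel":[0,0,1],"rot":[0,0,0],"fingers":-1}]'
python3 -m pendant '[{"travel":[0,0,0.1],"rot":[0,0,0],"fingers":-1},{"travel":[0,0,0.19],"rot":[0,0,0],"fingers":-1},{"travel":[0,0,0.22],"rot":[0,0,0],"fingers":-1},{"travel":[0,0,0.24],"rot":[0,0,0],"fingers":-1},{"travel":[0,0,0.25],"rot":[0,0,0],"fingers":-1},{"travel":[0,0,0.255],"rot":[0,0,0],"fingers":-1}]'
```

```text
clock: 10.3
tcp_pos: [0.5991, -0.2519, 0.2122]
orientation: [-0.002, 0.988, 0.156, -0.002]
wrist_force: [-0.8, -0.1, -1.1]
finger_gap: 0.0168
grip_force: 39.9
clock: 10.9
tcp_pos: [0.6009, -0.2534, 0.1846]
orientation: [0.0, 0.988, 0.156, 0.0]
wrist_force: [-0.4, -0.0, -1.3]
finger_gap: 0.0168
grip_force: 39.9
```

```bash
python3 -m pendant '[{"travel":[0,0,0.01],"rot":[0,0,0],"fingers":-1},{"travel":[0,0,0.02],"rot":[0,0,0],"fingers":-1},{"travel":[0,0,0.02],"rot":[0,0,0],"fingers":-1}]'
```

```text
clock: 11.2
tcp_pos: [0.6011, -0.2534, 0.1831]
orientation: [0.001, 0.988, 0.156, 0.001]
wrist_force: [-0.5, 0.4, 3.6]
finger_gap: 0.017
grip_force: 40.5
```

```bash
python3 -m pendant '[{"travel":[0,0,0],"rot":[0,0,0],"fingers":0.2},{"travel":[0,0,0],"rot":[0,0,0],"fingers":0.2},{"travel":[0,0,0],"rot":[0,0,0],"fingers":0.2},{"travel":[0,0,0],"rot":[0,0,0],"fingers":0.2},{"travel":[0,0,-0.1],"rot":[0,0,0],"fingers":0.2},{"travel":[0,0,-0.4],"rot":[0,0,0],"fingers":0.2},{"travel":[0,0,-0.8],"rot":[0,0,0],"fingers":0.2},{"travel":[0,0,-0.8],"rot":[0,0,0],"fingers":0.2}]'
python3 -c "
from h import *
go([.4768,-.023,.2],73.5)
W=cloud('top')[1]; V=cloud('scene')[1]
for W in (W,V):
  X,Y,Z=W[...,0],W[...,1],W[...,2]
  m=(np.hypot(X-.599,Y+.25)<.03)&(Z>.14)&(Z<.23);P=W[m]; print(m.sum(),P.min(0),P.max(0))
  m=(np.hypot(X-.477,Y+.023)<.04)&(Z>.1265)&(Z<.14);p=W[m][:,:2]; c0=np.array([.477,-.023])
  from scipy.optimize import least_squares
  for i in range(4):
    r=np.hypot(*(p-c0).T); k=abs(r-.0315)<.006
    c0=least_squares(lambda x:np.hypot(*(p[k]-x).T)-.0315,c0,loss='soft_l1',f_scale=.002).x
  P=W[(Z>.113)&(Z<.1265)];d=P[:,:2]-c0;r=np.hypot(*d.T);M=d[(r>.045)&(r<.08)].mean(0);print('jug',c0,np.degrees(np.arctan2(M[1],M[0])))
"
```

```text
clock: 12.0
tcp_pos: [0.603, -0.2545, 0.2865]
orientation: [0.004, 0.988, 0.156, 0.005]
wrist_force: [1.5, -0.6, 0.7]
finger_gap: 0.0515
grip_force: 0.0
t 12.0 tcp [ 0.603  -0.2545  0.2865] yaw 17.99 travel [-0.411 -2.166  0.697] rot [ 0.012 -0.003 -0.925] F [ 1.5 -0.6  0.7] gap 0.0515 grip 0.0
210 [ 0.58981568 -0.26235161  0.14584583] [ 0.60667214 -0.24524254  0.2082724 ]
jug [ 0.47565051 -0.02240699] 74.09173765259331
233 [ 0.59139107 -0.26337145  0.14361922] [ 0.61026396 -0.24607293  0.20740913]
jug [ 0.47755637 -0.02332057] 72.76856125986912
```

```bash
python3 -m pendant '[{"travel":[-0.05,-0.3,0],"rot":[0,0,-0.14],"fingers":1},{"travel":[-0.1,-0.6,0],"rot":[0,0,-0.28],"fingers":1},{"travel":[-0.2,-1,0],"rot":[0,0,-0.42],"fingers":1},{"travel":[-0.2,-1,0],"rot":[0,0,-0.56],"fingers":1},{"travel":[-0.2,-1,0],"rot":[0,0,-0.7],"fingers":1},{"travel":[-0.2,-1,0],"rot":[0,0,-0.84],"fingers":1},{"travel":[-0.2,-1,0],"rot":[0,0,-0.92],"fingers":1},{"travel":[-0.2,-1,0],"rot":[0,0,-0.92],"fingers":1}]'
python3 -c "
from h import *
go([.4768,-.023,.2],73.5)"
```

```text
clock: 12.9
tcp_pos: [0.5401, -0.1461, 0.2767]
orientation: [-0.001, 0.803, 0.596, -0.001]
wrist_force: [0.6, 0.0, 0.1]
finger_gap: 0.0856
grip_force: 0.0
t 12.9 tcp [ 0.5401 -0.1461  0.2767] yaw 73.19 travel [ 0.829 -0.8    0.641] rot [-0.002 -0.    -0.005] F [0.6 0.  0.1] gap 0.0856 grip 0.0
```

```bash
python3 -m pendant '[{"travel":[0.3,-0.3,0],"rot":[0,0,0],"fingers":1},{"travel":[0.6,-0.58,0.2],"rot":[0,0,0],"fingers":1},{"travel":[0.82,-0.8,0.5],"rot":[0,0,-0.005],"fingers":1},{"travel":[0.82,-0.8,0.5],"rot":[0,0,-0.005],"fingers":1},{"travel":[0.82,-0.8,0.5],"rot":[0,0,-0.005],"fingers":1},{"travel":[0.82,-0.8,0.5],"rot":[0,0,-0.005],"fingers":1}]'
python3 -c "
from h import *
go([.4768,-.023,.105],73.5)"
```

```text
clock: 13.5
tcp_pos: [0.4786, -0.0251, 0.2186]
orientation: [0.001, 0.802, 0.598, 0.0]
wrist_force: [1.0, 0.2, 0.7]
finger_gap: 0.0854
grip_force: 0.0
t 13.5 tcp [ 0.4786 -0.0251  0.2186] yaw 73.42 travel [ 0.013 -0.021  0.947] rot [ 0.002  0.    -0.001] F [1.  0.2 0.7] gap 0.0854 grip 0.0
```

```bash
python3 -m pendant '[{"travel":[0.01,-0.02,0],"rot":[0,0,0],"fingers":1},{"travel":[0.01,-0.02,0.2],"rot":[0,0,0],"fingers":1},{"travel":[0.01,-0.02,0.4],"rot":[0,0,0],"fingers":1},{"travel":[0.01,-0.02,0.6],"rot":[0,0,0],"fingers":1},{"travel":[0.01,-0.02,0.8],"rot":[0,0,0],"fingers":1},{"travel":[0.01,-0.02,0.95],"rot":[0,0,0],"fingers":1},{"travel":[0.01,-0.02,0.95],"rot":[0,0,0],"fingers":1}]'
python3 -m pendant '[{"travel":[0,0,0],"rot":[0,0,0],"fingers":0.5},{"travel":[0,0,0],"rot":[0,0,0],"fingers":0.5},{"travel":[0,0,0],"rot":[0,0,0],"fingers":0.2},{"travel":[0,0,0],"rot":[0,0,0],"fingers":0.2},{"travel":[0,0,0],"rot":[0,0,0],"fingers":0.2},{"travel":[0,0,0],"rot":[0,0,0],"fingers":0.2}]' 45
python3 -c "
from h import *
go([.4768,-.023,.23],105.2)"
```

```text
clock: 14.2
tcp_pos: [0.475, -0.0234, 0.1024]
orientation: [-0.001, 0.802, 0.597, -0.001]
wrist_force: [0.1, -0.4, 0.1]
finger_gap: 0.0854
grip_force: 0.0
clock: 14.8
tcp_pos: [0.4766, -0.0231, 0.1054]
orientation: [0.001, 0.801, 0.598, 0.001]
wrist_force: [-0.9, -1.7, 5.9]
finger_gap: 0.0637
grip_force: 49.8
t 14.8 tcp [ 0.4766 -0.0231  0.1054] yaw 73.47 travel [ 1.000e-03  4.000e-03 -1.038e+00] rot [ 0.003  0.001 -0.529] F [-0.9 -1.7  5.9] gap 0.0637 grip 49.8
```

```bash
python3 -m pendant '[{"travel":[0,0,-0.2],"rot":[0,0,0],"fingers":0.2},{"travel":[0,0,-0.5],"rot":[0,0,0],"fingers":0.2},{"travel":[0,0,-0.8],"rot":[0,0,-0.14],"fingers":0.2},{"travel":[0,0,-1],"rot":[0,0,-0.28],"fingers":0.2},{"travel":[0,0,-1],"rot":[0,0,-0.42],"fingers":0.2},{"travel":[0,0,-1],"rot":[0,0,-0.53],"fingers":0.2},{"travel":[0,0,-1],"rot":[0,0,-0.53],"fingers":0.2},{"travel":[0,0,-1],"rot":[0,0,-0.53],"fingers":0.2}]'
python3 -c "
from h import *
go([.434,.1545,.225],105.2)"
```

```text
clock: 15.6
tcp_pos: [0.4752, -0.0226, 0.2238]
orientation: [-0.0, 0.608, 0.794, -0.0]
wrist_force: [-0.5, -0.7, -2.8]
finger_gap: 0.0639
grip_force: 51.1
t 15.6 tcp [ 0.4752 -0.0226  0.2238] yaw 105.13 travel [ 1.514  0.053 -0.01 ] rot [-0.    -0.    -0.001] F [-0.5 -0.7 -2.8] gap 0.0639 grip 51.1
```

```bash
python3 -m pendant '[{"travel":[0.2,0.02,0],"rot":[0,0,0],"fingers":0.2},{"travel":[0.45,0.04,0],"rot":[0,0,0],"fingers":0.2},{"travel":[0.7,0.05,0],"rot":[0,0,0],"fingers":0.2},{"travel":[0.85,0.05,0],"rot":[0,0,0],"fingers":0.2},{"travel":[0.95,0.05,0],"rot":[0,0,0],"fingers":0.2},{"travel":[0.95,0.05,0],"rot":[0,0,0],"fingers":0.2}]'
python3 -m pendant '[{"travel":[0.2,0,0],"rot":[0,0,0],"fingers":0.2},{"travel":[0.4,0,0],"rot":[0,0,0],"fingers":0.2},{"travel":[0.55,0,0],"rot":[0,0,0],"fingers":0.2},{"travel":[0.55,0,0],"rot":[0,0,0],"fingers":0.2},{"travel":[0.55,0,0],"rot":[0,0,0],"fingers":0.2}]'
python3 -c "
from h import *
go([.434,.1545,.225],105.2)
a,W=cloud('scene'); b,V=cloud('top')
cv2.imwrite('pics/e.png',np.hstack([cv2.resize(a[80:240,300:500],None,fx=2,fy=2),cv2.resize(b[200:360,80:280],None,fx=2,fy=2)]))
u=np.array([.965,.262]);v=np.array([-.262,.965]);M=np.array([.5605,.2417])
for n,W in (('s',W),('t',V)):
  P=W[np.isfinite(W[...,0])&(W[...,2]>.19)&(W[...,2]<.26)]; d=P[:,:2]-M; p=np.c_[-d@u,d@v,P[:,2]]
  k=(p[:,0]>-.02)&(p[:,0]<.105)&(abs(p[:,1])<.03); q=p[k]; 
  for t in (.03,.05,.07,.09): 
    s=q[abs(q[:,0]-t)<.008]; print(n,'bar',t,len(s),np.round((s[:,1].min()+s[:,1].max())/2,4),s[:,2].max().round(4) if len(s) else '')
  k=(p[:,0]>.105)&(p[:,0]<.18)&(p[:,1]>-.015)&(p[:,1]<.04); q=p[k]; print(n,'handle',len(q),q.min(0).round(4) if len(q) else '',q.max(0).round(4) if len(q) else '')
"
```

```text
clock: 16.2
tcp_pos: [0.4506, 0.0899, 0.2237]
orientation: [-0.0, 0.606, 0.795, -0.0]
wrist_force: [-0.4, -0.1, -1.6]
finger_gap: 0.0638
grip_force: 51.1
clock: 16.7
tcp_pos: [0.4342, 0.1519, 0.2238]
orientation: [0.0, 0.607, 0.795, -0.0]
wrist_force: [0.2, -0.7, -1.7]
finger_gap: 0.0638
grip_force: 51.1
t 16.7 tcp [0.4342 0.1519 0.2238] yaw 105.25 travel [ 0.021  0.004 -0.01 ] rot [-0.     0.001  0.001] F [ 0.2 -0.7 -1.7] gap 0.0638 grip 51.1
s bar 0.03 38 0.0003 0.2061
s bar 0.05 37 -0.0004 0.205
s bar 0.07 37 -0.0002 0.2043
s bar 0.09 49 0.0004 0.2147
s handle 135 [ 0.1375 -0.0029  0.1901] [0.1551 0.0232 0.2415]
t bar 0.03 76 0.0022 0.2047
t bar 0.05 39 -0.0003 0.2045
t bar 0.07 47 -0.0001 0.2045Traceback (most recent call last):
  File "<string>", line 11, in <module>
    s=q[abs(q[:,0]-t)<.008]; print(n,'bar',t,len(s),np.round((s[:,1].min()+s[:,1].max())/2,4),s[:,2].max().round(4) if len(s) else '')
                                                              ~~~~~~~~~~^^
    return umr_minimum(a, axis, None, out, keepdims, initial, where)
ValueError: zero-size array to reduction operation minimum which has no identity
```

View pics/e.png

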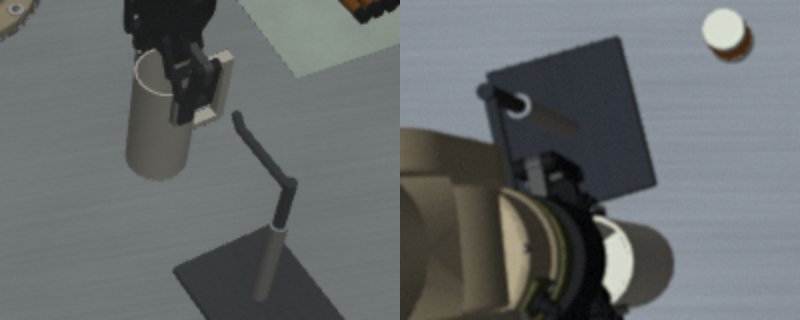

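The handle window lines up: clearance ~8 mm to its outer leg and ~14 mm above the tip, with the hook tip just right of the handle at crop (237,115). Sliding in along tool +y.

```bash
python3 -m pendant '[{"travel":[0,0.15,0],"rot":[0,0,0],"fingers":0.2},{"travel":[0,0.3,0],"rot":[0,0,0],"fingers":0.2},{"travel":[0,0.4,0],"rot":[0,0,0],"fingers":0.2},{"travel":[0,0.4,0],"rot":[0,0,0],"fingers":0.2}]'
python3 -m pendant '[{"travel":[0,0.15,0],"rot":[0,0,0],"fingers":0.2},{"travel":[0,0.3,0],"rot":[0,0,0],"fingers":0.2},{"travel":[0,0.37,0],"rot":[0,0,0],"fingers":0.2},{"travel":[0,0.37,0],"rot":[0,0,0],"fingers":0.2},{"travel":[0,0.37,0],"rot":[0,0,0],"fingers":0.2}]'
python3 -c "
from h import *
s=env.get_state()['tcp_pos']
u=np.array([.965,.262]);v=np.array([-.262,.965]);M=np.array([.5605,.2417]);d=s[:2]-M;print(d@u,d@v)
go([.523,.1765,.2],105.2)"
```

```text
clock: 17.2
tcp_pos: [0.4817, 0.1647, 0.2236]
orientation: [0.0, 0.607, 0.794, 0.0]
wrist_force: [0.2, -0.4, -2.4]
finger_gap: 0.064
grip_force: 51.1
clock: 17.7
tcp_pos: [0.522, 0.1766, 0.2236]
orientation: [-0.0, 0.607, 0.795, -0.001]
wrist_force: [0.4, -0.3, -2.4]
finger_gap: 0.0641
grip_force: 51.3
-0.05425615538104748 -0.05273512606211277
t 17.7 tcp [0.522  0.1766 0.2236] yaw 105.27 travel [-0.003  0.009  0.197] rot [-0.002  0.     0.001] F [ 0.4 -0.3 -2.4] gap 0.0641 grip 51.3
```

```bash
python3 -m pendant '[{"travel":[0,0,0.06],"rot":[0,0,0],"fingers":0.2},{"travel":[0,0,0.12],"rot":[0,0,0],"fingers":0.2},{"travel":[0,0,0.16],"rot":[0,0,0],"fingers":0.2},{"travel":[0,0,0.16],"rot":[0,0,0],"fingers":0.2},{"travel":[0,0,0.16],"rot":[0,0,0],"fingers":0.2}]'
python3 -m pendant '[{"travel":[0,0,0.01],"rot":[0,0,0],"fingers":0.2},{"travel":[0,0,0.015],"rot":[0,0,0],"fingers":0.2},{"travel":[0,0,0.015],"rot":[0,0,0],"fingers":0.2}]'
```

```text
clock: 18.2
tcp_pos: [0.5226, 0.1769, 0.2044]
orientation: [-0.0, 0.607, 0.795, -0.0]
wrist_force: [0.1, -0.1, -2.3]
finger_gap: 0.064
grip_force: 51.2
clock: 18.5
tcp_pos: [0.523, 0.1769, 0.2029]
orientation: [0.0, 0.607, 0.795, 0.0]
wrist_force: [-0.3, 0.5, -2.8]
finger_gap: 0.0638
grip_force: 51.2
```

```bash
for i in 1 ; do python3 -m pendant '[{"travel":[0,0,0.008],"rot":[0,0,0],"fingers":0.2},{"travel":[0,0,0.012],"rot":[0,0,0],"fingers":0.2},{"travel":[0,0,0.012],"rot":[0,0,0],"fingers":0.2}]'; done
python3 -m pendant '[{"travel":[0,0,0.008],"rot":[0,0,0],"fingers":0.2},{"travel":[0,0,0.008],"rot":[0,0,0],"fingers":0.2}]'
```

```text
clock: 18.8
tcp_pos: [0.5229, 0.1769, 0.2013]
orientation: [-0.0, 0.607, 0.795, -0.0]
wrist_force: [0.6, -0.3, -1.6]
finger_gap: 0.0639
grip_force: 51.2
clock: 19.0
tcp_pos: [0.5229, 0.1769, 0.2003]
orientation: [-0.0, 0.607, 0.795, -0.0]
wrist_force: [0.7, -0.2, -2.5]
finger_gap: 0.064
grip_force: 51.2
```

```bash
python3 -m pendant '[{"travel":[0,0,0.008],"rot":[0,0,0],"fingers":0.2},{"travel":[0,0,0.008],"rot":[0,0,0],"fingers":0.2}]'
```

```text
clock: 19.2
tcp_pos: [0.5228, 0.1769, 0.1994]
orientation: [-0.0, 0.607, 0.795, -0.0]
wrist_force: [-0.1, 0.1, -2.3]
finger_gap: 0.0638
grip_force: 51.2
```

```bash
python3 -m pendant '[{"travel":[0,0,0.006],"rot":[0,0,0],"fingers":0.2},{"travel":[0,0,0.006],"rot":[0,0,0],"fingers":0.2}]'
```

```text
clock: 19.4
tcp_pos: [0.5229, 0.1769, 0.1987]
orientation: [-0.0, 0.607, 0.795, -0.0]
wrist_force: [-0.3, -0.8, -1.2]
finger_gap: 0.064
grip_force: 51.2
```

```bash
python3 -m pendant '[{"travel":[0,0,0.006],"rot":[0,0,0],"fingers":0.2},{"travel":[0,0,0.006],"rot":[0,0,0],"fingers":0.2}]'
```

```text
clock: 19.6
tcp_pos: [0.5229, 0.1769, 0.1979]
orientation: [-0.0, 0.607, 0.795, -0.0]
wrist_force: [-0.2, -0.3, -1.5]
finger_gap: 0.0638
grip_force: 51.2
```

```bash
python3 -m pendant '[{"travel":[0,0,0.006],"rot":[0,0,0],"fingers":0.2},{"travel":[0,0,0.006],"rot":[0,0,0],"fingers":0.2}]'
```

```text
clock: 19.8
tcp_pos: [0.523, 0.1769, 0.1977]
orientation: [0.0, 0.607, 0.795, 0.0]
wrist_force: [-1.3, -0.0, -0.4]
finger_gap: 0.0635
grip_force: 51.6
```

```bash
python3 -m pendant '[{"travel":[0,0,0.005],"rot":[0,0,0],"fingers":0.2},{"travel":[0,0,0.005],"rot":[0,0,0],"fingers":0.2}]'
```

```text
clock: 20.0
tcp_pos: [0.523, 0.1769, 0.1975]
orientation: [0.0, 0.607, 0.795, 0.0]
wrist_force: [-1.6, -0.6, 5.4]
finger_gap: 0.0642
grip_force: 52.0
```

The hook now carries the jug (the wrist force went from -2.4 to +5.4 N). Releasing.

```bash
python3 -m pendant '[{"travel":[0,0,0],"rot":[0,0,0],"fingers":0.6},{"travel":[0,0,0],"rot":[0,0,0],"fingers":0.75},{"travel":[0,0,0],"rot":[0,0,0],"fingers":1},{"travel":[0,0,0],"rot":[0,0,0],"fingers":1},{"travel":[0,0,0],"rot":[0,0,0],"fingers":1},{"travel":[0,0,0],"rot":[0,0,0],"fingers":1},{"travel":[0,0,0],"rot":[0,0,0],"fingers":1}]' 20
python3 -m pendant '[{"travel":[0,0,-0.1],"rot":[0,0,0],"fingers":1},{"travel":[0,0,-0.3],"rot":[0,0,0],"fingers":1},{"travel":[0,0,-0.6],"rot":[0,0,0],"fingers":1},{"travel":[0,0,-1],"rot":[0,0,0],"fingers":1},{"travel":[0,0,-1],"rot":[0,0,0],"fingers":1},{"travel":[0,0,-1],"rot":[0,0,0],"fingers":1}]'
python3 -m pendant '[{"travel":[-0.4,0,0],"rot":[0,0,0],"fingers":1},{"travel":[-0.8,0,0],"rot":[0,0,0],"fingers":1},{"travel":[-1,0,0],"rot":[0,0,0],"fingers":1},{"travel":[-1,0,0],"rot":[0,0,0],"fingers":1},{"travel":[-1,0,0],"rot":[0,0,0],"fingers":1},{"travel":[-1,0,0],"rot":[0,0,0],"fingers":1},{"travel":[-1,0,0],"rot":[0,0,0],"fingers":1},{"travel":[-1,0,0],"rot":[0,0,0],"fingers":1},{"travel":[-1,0,0],"rot":[0,0,0],"fingers":1},{"travel":[-1,0,0],"rot":[0,0,0],"fingers":1}]'
python3 -c "
from h import *
a,W=cloud('scene');cv2.imwrite('pics/f.png',a)
np.save('/tmp/f.npy',a)"
```

```text
clock: 20.7
tcp_pos: [0.5229, 0.1769, 0.1967]
orientation: [0.0, 0.607, 0.795, -0.0]
wrist_force: [-0.4, -0.6, 0.0]
finger_gap: 0.0854
grip_force: 0.0
clock: 21.3
tcp_pos: [0.5238, 0.1771, 0.3191]
orientation: [0.002, 0.607, 0.795, 0.002]
wrist_force: [-0.1, 0.2, -0.0]
finger_gap: 0.0853
grip_force: 0.0
clock: 22.3
tcp_pos: [0.5545, 0.0616, 0.3168]
orientation: [0.0, 0.607, 0.795, 0.0]
wrist_force: [0.7, -0.5, -0.0]
finger_gap: 0.0857
grip_force: 0.0
```

View pics/f.png

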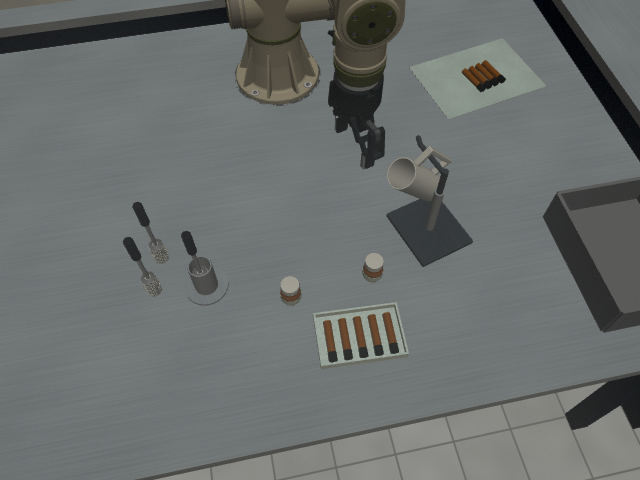

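The jug hangs on the hook at (415,178), tilted by its own weight, and the brush is in its holder at (198,265). Now waiting until it hangs still, and checking the brush depth.

```bash
H='[{"travel":[0,0,0],"rot":[0,0,0],"fingers":1},{"travel":[0,0,0],"rot":[0,0,0],"fingers":1},{"travel":[0,0,0],"rot":[0,0,0],"fingers":1}]'
python3 -m pendant '[{"travel":[0,0,0],"rot":[0,0,0],"fingers":1},{"travel":[0,0,0],"rot":[0,0,0],"fingers":1},{"travel":[0,0,0],"rot":[0,0,0],"fingers":1},{"travel":[0,0,0],"rot":[0,0,0],"fingers":1},{"travel":[0,0,0],"rot":[0,0,0],"fingers":1},{"travel":[0,0,0],"rot":[0,0,0],"fingers":1},{"travel":[0,0,0],"rot":[0,0,0],"fingers":1},{"travel":[0,0,0],"rot":[0,0,0],"fingers":1},{"travel":[0,0,0],"rot":[0,0,0],"fingers":1},{"travel":[0,0,0],"rot":[0,0,0],"fingers":1}]' | head -1
python3 -c "
from h import *
w=np.load('/tmp/w.npz')
f=np.load('/tmp/f.npy').astype(int)[130:210,385:460]; prev=f
for i in range(12):
  a,W=cloud('scene'); c=a.astype(int)[130:210,385:460]; print((abs(c-prev).max(-1)>25).sum(),(abs(c-f).max(-1)>25).sum()); prev=c
V=cloud('top')[1]
for W in (w['Wa'],W,w['Wb'],V):
  X,Y,Z=W[...,0],W[...,1],W[...,2]
  m=(np.hypot(X-.6,Y+.252)<.03)&(Z>.198)&(Z<.22);P=W[m];print('brush top',np.median(P,0),np.percentile(P[:,2],90))
"
```

```text
clock: 23.35
1 1
0 0
0 1
0 0
0 1
0 1
0 1
0 1
0 1
0 1
0 1
0 1
brush top [ 0.60130145 -0.25178716  0.20453888] 0.20640860105182815
brush top [ 0.6026958  -0.25493636  0.2040656 ] 0.20661623461753625
brush top [ 0.59643666 -0.25042678  0.20456352] 0.20599309678316627
brush top [ 0.59785002 -0.25290359  0.20469144] 0.20634230912281135
```

The jug is still, and the brush is fully down at the same top height as at the start.

```bash
python3 -c "
from workcell import env
print(env.hand_in())"
```

```text
the job is handed in; nothing more can be done
None
```

I scrubbed the jug with two bottom touches, put the brush back fully down in its holder, and hung the jug by its handle on the hook, where it hangs still; I handed the job in at about 24 s of the 72 s allowed.

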